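Hold the spring clip open over the next recipe card

TASK

Squeeze the tails of the red spring clip so that its jaws come open while it is still on the blue recipe card, lift it off, and bring it to the yellow recipe card. Finish while holding the clip wide open there, its two jaws down on either side of the middle of the yellow card's top edge without touching the card, so that I can slip a note in; do not let go. Leave both card stands standing where they are, do not drop the clip, and leave the other things on the worktop alone.

Things in the scene. Friction and masses are not known exactly. Their poses are not given: they have to be found in the camera images.
- clip: Red spring clip like a big clothes peg (55 g), tails up, black jaws down, steel coil at the pivot. This is the pose of its +x lever; origin on the pivot, 26 mm above the card edge at the start. On the card z is up, y (pivot axis) along the edge, x across. Tails reach 47 mm above the pivot, 26 mm wide in y; over their outer faces 24 mm (6 above the pivot) to 49 mm (top). Squeeze them along x.
- clip_jaw (a joint): Angle between the clip's levers, rad: 0 clamped on a 4 mm card, -0.1 shut on nothing, 0.58 open at the stop (tails parallel, 22 mm over all; jaw tips 27 mm apart; at 0.42, 21 mm). A spring shuts it; squeezing the tails takes 4 N, fully 9 N. Squeezed evenly each lever turns by half the angle (clip tilts up to 0.29 about its y) and the pivot stays midway between the fingers.
- jaw_a (a point): Point on the inner face at the tip of the jaw of the lever that clip describes; at rest 2 mm in x from the pivot and 40 mm below it.
- jaw_b (a point): The same point on the opposite jaw.
- yellow_stand: Card stand: yellow rigid card, 100 mm wide, 4 mm thick, fruit picture on white on both faces, upright in a slotted wooden foot 90 x 110 x 18 mm; loose, 1.2 kg. Origin at the centre of the underside; z up, y along the card, x normal to it. Top edge 85 mm above the worktop.
- yellow_edge (a point): Middle of the yellow card's top edge, axes as its stand's.
- blue_stand: Card stand: blue rigid card, 100 mm wide, 4 mm thick, fruit picture on white on both faces, upright in a slotted wooden foot 90 x 110 x 18 mm; loose, 1.2 kg. Origin at the centre of the underside; z up, y along the card, x normal to it. Top edge 85 mm above the worktop. The clip starts on its top edge within 20 mm of the middle, jaw tips 14 mm down.
- blue_edge (a point): Middle of the blue card's top edge, axes as its stand's.
- tealight: small tea light in a metal cup, 38 x 38 x 15 mm; origin at the centre of its underside. Leave alone.
- pepper_mill: dark wooden pepper mill, 58 x 58 x 170 mm; origin at the centre of its underside. Leave alone.
- mug_blue: white mug with blue dots, 92 x 127 x 93 mm; origin at the centre of its underside. Leave alone.
- oil_bottle: glass oil bottle with black cap, 67 x 67 x 169 mm; origin at the centre of its underside. Leave alone.
- candle_jar: dark candle jar with cork-like wooden lid, 66 x 66 x 75 mm; origin at the centre of its underside. Leave alone.
- bud_vase: small glass vase with a green sprig, 43 x 43 x 114 mm; origin at the centre of its underside. Leave alone.

How it is judged:
On the way, in this order (a step that is already met when the one before it is completed fails the run):
1. the clip is squeezed wide open while its jaws are still about the blue card (value of joint clip_jaw above 0.35 rad and z of each of jaw_a, jaw_b in the frame of blue_edge below -0.002 m), for 0.1 s.
2. the clip is lifted clear of the blue card, held by the fingers (z of each of jaw_a, jaw_b in the frame of blue_edge above 0.005 m and contact force between clip and blue_stand below 0.3 N and contact force between the fingers and clip above 1 N), for 0.1 s.
At the end, for the whole second after the job is handed in: Clip held in the fingers, still, spread beyond 0.42 rad; one jaw tip each side of the yellow card (over 4 mm from its middle plane), both over 6 mm below its top edge and within 30 mm of the edge's middle; touching neither card (under 0.3 N); both stands upright (value of joint clip_jaw above 0.42 rad and ((x of jaw_a in the frame of yellow_edge above 0.004 m and x of jaw_b in the frame of yellow_edge below -0.004 m) or (x of jaw_b in the frame of yellow_edge above 0.004 m and x of jaw_a in the frame of yellow_edge below -0.004 m)) and z of each of jaw_a, jaw_b in the frame of yellow_edge below -0.006 m and y of jaw_a in the frame of yellow_edge between -0.03 and 0.03 m and y of jaw_b in the frame of yellow_edge between -0.03 and 0.03 m and contact force between clip and yellow_stand below 0.3 N and contact force between clip and blue_stand below 0.3 N and contact force between the fingers and clip above 3 N and linear speed of clip below 0.03 m/s and angle between each of yellow_stand, blue_stand's own z axis and vertical below 0.1 rad); the arm keeps its last pose, push and grip.
It fails at once if a card stand is shoved more than 20 mm (distance of any of yellow_stand, blue_stand from where it was at the start of the episode above 0.02 m).
It fails at once if a card stand is tipped over (angle between any of yellow_stand, blue_stand's own z axis and vertical above 0.4 rad).
It fails at once if the clip is dropped on the worktop (height (world z) of clip below 0.05 m).
It fails at once if a bystander is moved more than 20 mm (distance of any of tealight, pepper_mill, mug_blue, oil_bottle, candle_jar, bud_vase from where it was at the start of the episode above 0.02 m).
It also fails if it takes over 38 s, if anything falls off the work surface, if the arm or the gripper's body presses on something with over 40 N, if the wrist force passes 120 N, or if a joint passes its speed limit or range.

ROBOT

A 7-joint arm with a two-finger parallel gripper is mounted at the origin on a cart in front of the work surface, level with it; the furniture and walls round the work are solid. World frame = base frame: x ahead of the robot, y to its left, z up, the work surface at z = 0. Lengths are in m, angles in rad, forces in N, time in s.
With the tool pointing down it reaches from about 0.4 to 0.925 m from the base axis. Payload 4.1 kg.
Tool frame: the origin (TCP) lies midway between the tips of the shut fingers; the grasp point (between the pads) lies 19 mm behind it; z points along the fingers, y is the line along which they close (so a half turn about z gives the same grasp; the last joint's range is limited). The gripper opens to 85 mm and grips with 20 to 120 N. Pads are 22 mm wide; open, the fingers measure 114 mm over their backs; the gripper's body (76 mm by 85 mm) begins 54 mm behind the grasp point. The pads swing forward as they close: fully open they stand 13 mm farther back than shut.
Start: joints at [-1.389, 0.398, 0.045, 1.537, -0.019, 1.207, -0.051], TCP at [0.18, 0.625, 0.231] pointing down, gripper open.
Joint ranges: [-2.82, 2.82], [-0.49, 2.23], [-1.37, 1.46], [0, 2.46], [-1.36, 4.5], [0.23, 2], [-2.94, 2.94]. Speed limits (rad/s): [2.57, 2.57, 3.14, 3.14, 3.14, 3.14, 3.14].

INTERFACE

Orientations are given as a unit quaternion [w, x, y, z].
In Python, from rig import readout, viewer, arm gives the robot as it stands.
- The arm moves only by the tool apply_moves, never from a script. Its argument "increments" is a list of rows, each a list of 7 numbers: the shift along the world's x, y, z normalised to -1 to 1, where 1 is 250 mm, then the turn, a rotation vector about the world's x, y, z normalised to -1 to 1, where 1 is 90 degrees, then the finger opening in mm, from 0 to 85.4. In form: [[x, y, z, rx, ry, rz, jaw], ...]. A call has 1 to 8 rows; each row is the pose to reach, as a shift and turn from the pose commanded when the call began; what a row does not reach only later rows make up. A row lasts 1/12 s, in which the tool goes at most 41.7 mm and 7.16 degrees, less where a joint would pass 70% of its speed; a pose out of reach is approached as far as the arm can. A call with a number of a shift or a turn outside -1 to 1 is refused whole. A call with a gripper value outside its range is refused whole. The fingers move at their own pace and stop on an object; "squeeze" is the grip in N (left out, the last holds). Time passes only in rows, so rows that repeat a pose let the fingers close. It gives the time, the measured TCP pose, the force, the opening and the grip force at its end, in the units of the state.
- readout.get_state(): the state, without advancing time (a new reading comes with each control period).
- viewer.grab_frame(name): name is "side" or "top"; returns the picture (384x512x3 uint8, red, green, blue); there is no depth.
- viewer.camera_model(name): a dict with "fx", "fy", "cx", "cy" (pixels), "cam_to_world" (4x4, takes a point from camera to world coordinates). Camera axes: x right, y up, looking along -z (the intrinsics and any distortion apply to the point x, -y, -z); pixel columns grow to the right and rows downward; lengths in m; the calibration is good to about 2 mm. A picture is of the moment at which its call begins. camera_model takes no time and is no camera call.
- arm.close_job(): hands the job in; it is judged then, once.
The state is a dict: "time": time; "joint_positions": joint angles; "qd": joint speeds; "joint_torque": joint torques, N m; "eef_pos": TCP position; "orientation": TCP orientation; "force": force on the tool from outside, world axes, zero at the start; "wrist_torque": the same for the moment, N m; "opening": opening from 0.0 (shut) to 1.0 (fully open); "grip_force": force on a finger pad.
Only numpy, scipy, OpenCV 4.12 (cv2) and the standard library are available. Lean on these libraries where they do the work, as an engineer would, in place of code of your own. Each camera call takes 0.05 s, during which the arm holds its last target. There are 200 camera calls.

## Working session

There is one attempt and no reset: what is moved stays moved. The work goes in short steps, Python scripts to look and compute and a tool call to move; the robot and the scene stay as the last step left them, time stands still between calls to the robot, and variables do not carry over. Pictures are saved under pics/ and viewed, at most 10 in all, crops included, and the job is handed in when it is done.

Besides the shell and the picture viewer there is one more tool, called by a JSON object that holds its "op" and its "data", one argument or row to a line. apply_moves: Moves the arm, as the interface text tells. Its arguments: {"type":"object","properties":{"increments":{"type":"array","items":{"type":"array","items":{"type":"number"}}},"squeeze":{"type":"number"}},"required":["increments"]}

```bash
mkdir -p pics; python3 - <<'E'
from rig import readout, viewer
import cv2
for n in("side","top"):
    im=viewer.grab_frame(n)[:,:,::-1]; cv2.imwrite(f"pics/{n}0.png",cv2.resize(im,(800,600),interpolation=cv2.INTER_CUBIC))
    m=viewer.camera_model(n); print(n,m)
s=readout.get_state(); print(s)
E
```

```text
side {'fx': 397.0498065670383, 'fy': 397.0498065670383, 'cx': 261.5108068819378, 'cy': 193.03077769743925, 'cam_to_world': array([[ 0.32722966,  0.7083208 , -0.62546174, -0.05111103],
       [-0.94487045,  0.23696328, -0.22598284, -0.24597874],
       [-0.01185688,  0.6649286 ,  0.74681281,  0.83568407],
       [ 0.        ,  0.        ,  0.        ,  1.        ]])}
top {'fx': 407.71160420704393, 'fy': 407.71160420704393, 'cx': 257.04109556599286, 'cy': 192.8450580657392, 'cam_to_world': array([[ 0.0171994 ,  0.99227558, -0.12285504,  0.41481485],
       [-0.99984867,  0.01674821, -0.00470437, -0.04932837],
       [-0.00261043,  0.12291736,  0.99241348,  1.1434517 ],
       [ 0.        ,  0.        ,  0.        ,  1.        ]])}
{'time': 0.1, 'joint_positions': array([-1.38900701,  0.39913646,  0.04503799,  1.53778666, -0.01866035,
        1.20693475, -0.05069604]), 'qd': array([ 0.00040336, -0.00251426, -0.0003132 , -0.00392744,  0.00050575,
       -0.00127033,  0.00107335]), 'joint_torque': array([ 3.70050504e-03, -4.76262009e+01,  1.37004957e+00, -2.54950154e+01,
        1.20114829e-02,  5.04941388e-03, -5.31011779e-06]), 'eef_pos': array([0.17994952, 0.62397264, 0.23034099]), 'orientation': array([-4.68881248e-05,  1.39870462e-01,  9.90169381e-01, -9.21212296e-04]), 'force': array([-0.5776824 , -0.03855753, -0.67984097]), 'wrist_torque': array([ 0.01537409,  0.01335072, -0.00403545]), 'grip_force': 0.0, 'opening': 0.9993748799548743}
```

View pics/side0.png

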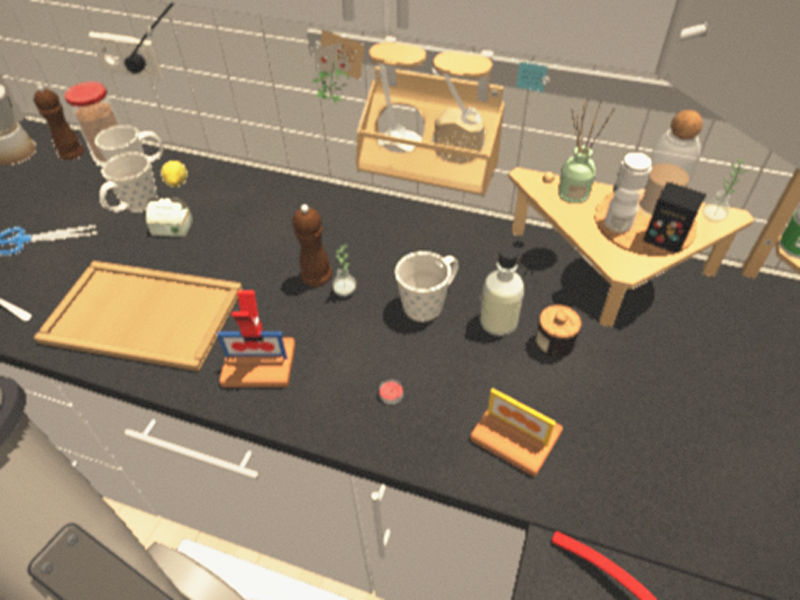

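View pics/top0.png

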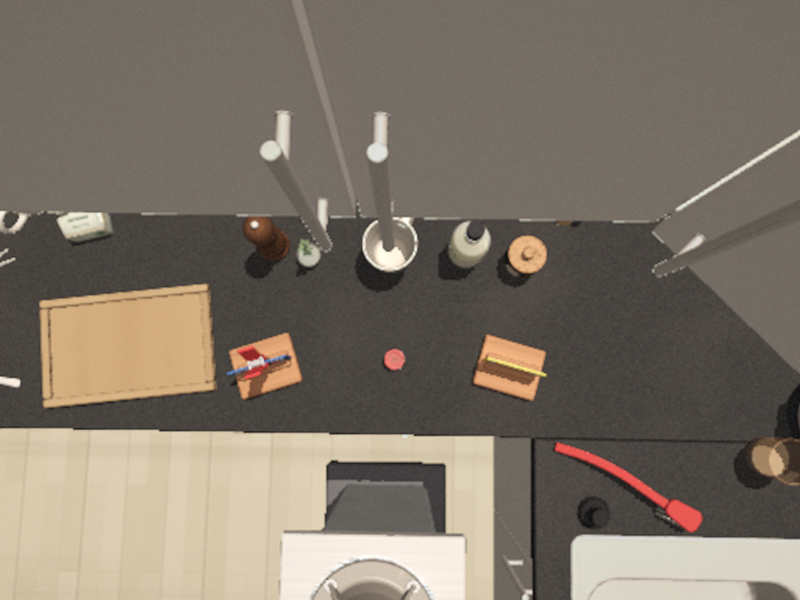

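The side view shows the clip on the blue card at about (250,315), with the yellow card at about (520,415). In the top view the blue card is at (258,365) and the yellow at (515,366). I'll enlarge all four.

```bash
cat > h.py <<'E'
import numpy as np, cv2
from rig import readout, viewer
def crop(im,u,v,w=66,h=50,k=6):
    return cv2.resize(im[v:v+h,u:u+w],None,fx=k,fy=k,interpolation=cv2.INTER_CUBIC)
def ray(n,u,v):
    m=viewer.camera_model(n);T=m["cam_to_world"]
    return T[:3,3],T[:3,:3]@np.array([(u-m["cx"])/m["fx"],-(v-m["cy"])/m["fy"],-1])
def onz(n,u,v,z):
    o,d=ray(n,u,v); return o+d*(z-o[2])/d[2]
def proj(n,p):
    m=viewer.camera_model(n);T=m["cam_to_world"];c=T[:3,:3].T@(np.array(p)-T[:3,3])
    return np.array([m["cx"]+m["fx"]*c[0]/-c[2],m["cy"]-m["fy"]*c[1]/-c[2]])
def tri(a,b):
    A=[];B=[]
    for o,d in(ray("side",*a),ray("top",*b)):
        d=d/np.linalg.norm(d);P=np.eye(3)-np.outer(d,d);A.append(P);B.append(P@o)
    return np.linalg.lstsq(np.vstack(A),np.hstack(B),rcond=None)[0]
E
python3 - <<'E'
from h import *
t=viewer.grab_frame("top")[:,:,::-1];s=viewer.grab_frame("side")[:,:,::-1]
o=np.vstack([np.hstack([crop(t,138,208),crop(t,295,208)]),np.hstack([crop(s,132,180,h=50),crop(s,298,245,h=50)])])
cv2.imwrite("pics/m.png",o);print(o.shape)
E
```

```text
(600, 792, 3)
```

View pics/m.png

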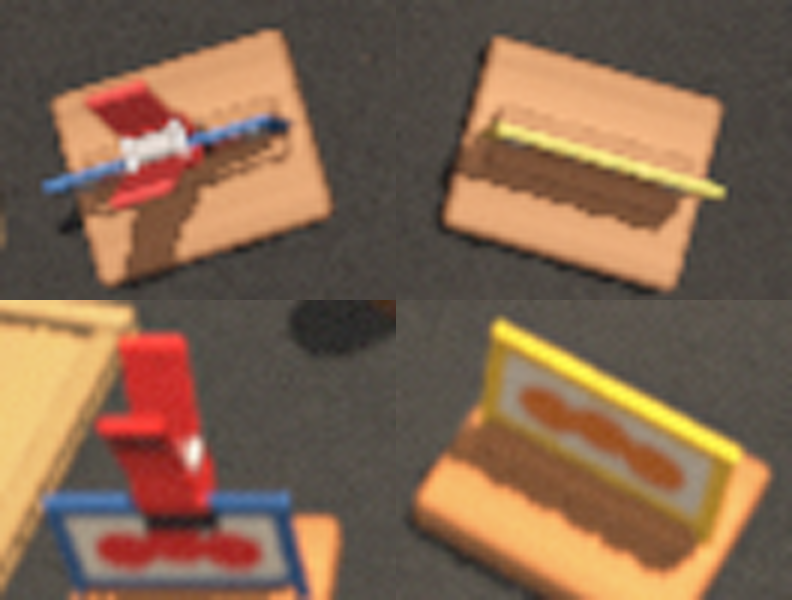

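```bash
cat >> h.py <<'E'
def px(c,off): return (np.array(c)+.5)/6-.5+np.array(off)
E
python3 - <<'E'
from h import *
T,TY,S,SY=(138,208),(295,208),(132,180),(298,245)
P=dict(bL=((45,198),S,(45,187),T),bR=((290,198),S,(288,123),T),yL=((499,24),SY,(497,129),TY),yR=((740,157),SY,(724,192),TY),
 fL=((121,40),S,(88,104),T),fR=((185,38),S,(145,86),T),nL=((99,123),S,(112,206),T),nR=((165,121),S,(178,183),T))
R={}
for k,(a,so,b,to) in P.items():
    if k[0]=='y': a=(a[0]-396,a[1]); b=(b[0]-396,b[1])
    A=px(a,so);B=px(b,to);p=tri(A,B);R[k]=p
    z=.085 if k[0] in'by' else .158
    print(k,p.round(4),(proj("side",p)-A).round(1),(proj("top",p)-B).round(1),'top@z',onz("top",*B,z).round(4),'side@z',onz("side",*A,z).round(4))
for c in'by':
    d=R[c+'L']-R[c+'R'];print(c,(R[c+'L']+R[c+'R'])/2,np.linalg.norm(d),np.degrees(np.arctan2(d[1],d[0])))
print('clip',np.mean([R[k] for k in('fL','fR','nL','nR')],0), 'coil@z.111',onz("top",*px((155,146),T),.115))
for a,b in(('fL','fR'),('nL','nR')):
    d=R[a]-R[b];print(np.degrees(np.arctan2(d[1],d[0])),np.linalg.norm(d))
E
```

```text
bL [0.4216 0.2422 0.0867] [-0.  0.] [ 0. -0.] top@z [0.4216 0.2426 0.085 ] side@z [0.4227 0.2432 0.085 ]
bR [0.4489 0.1403 0.095 ] [ 1.4 -0.1] [-1.2  0.6] top@z [0.4508 0.1391 0.085 ] side@z [0.4544 0.1486 0.085 ]
yL [ 0.4538 -0.1866  0.0901] [-0.4  0. ] [ 0.3 -0.1] top@z [ 0.4538 -0.1866  0.085 ] side@z [ 0.4576 -0.187   0.085 ]
yR [ 0.4283 -0.2828  0.088 ] [ 0.3 -0. ] [-0.2  0.1] top@z [ 0.4285 -0.2841  0.085 ] side@z [ 0.43   -0.2824  0.085 ]
fL [0.4542 0.207  0.1597] [ 0.3 -0. ] [-0.2  0.1] top@z [0.4546 0.2069 0.158 ] side@z [0.4553 0.2087 0.158 ]
fR [0.462  0.1837 0.1608] [ 0. -0.] [-0.  0.] top@z [0.4622 0.1843 0.158 ] side@z [0.4641 0.1855 0.158 ]
nL [0.4141 0.1948 0.1591] [-0.1  0. ] [ 0.1 -0.1] top@z [0.414  0.1953 0.158 ] side@z [0.415  0.1952 0.158 ]
nR [0.423  0.1699 0.1596] [ 0.5 -0. ] [-0.4  0.2] top@z [0.4236 0.1693 0.158 ] side@z [0.4238 0.172  0.158 ]
b [0.43524168 0.19120547 0.09086512] 0.10582365477996754 105.0288083357109
y [ 0.44105941 -0.23473147  0.08906069] 0.09952622880997139 75.1146223189096
clip [0.43834385 0.18884608 0.15979826] coil@z.111 [0.43921894 0.18913398 0.115     ]
108.52159368475334 0.024602746588423936
109.69148974013703 0.026413165410519263
```

The crop shows the tail tops, coil and card ends clearly. That puts the clip centre at about (0.438, 0.189) with its normal at about 16.5°, and the yellow edge middle at about (0.441, -0.235) with its normal at about -14.7°.

{"op": "apply_moves", "data": {
  "increments": [
    [0.6,-0.96,0,0,0,-0.638,85],
    [0.6,-0.96,0,0,0,-0.638,85],
    [0.6,-0.96,0,0,0,-0.638,85],
    [0.6,-0.96,0,0,0,-0.638,85],
    [0.6,-0.96,0,0,0,-0.638,85],
    [0.6,-0.96,0,0,0,-0.638,85],
    [0.6,-0.96,0,0,0,-0.638,85],
    [0.6,-0.96,0,0,0,-0.638,85]
  ],
  "squeeze": 20
}}

```text
time: 0.87
eef_pos: [0.3352, 0.3768, 0.2315]
orientation: [0.002, 0.605, 0.796, -0.001]
force: [-0.1, 0.2, 0.4]
opening: 0.996
grip_force: 0.0
```

{"op": "apply_moves", "data": {
  "increments": [
    [0.432,-0.784,0,0,0,0,85],
    [0.432,-0.784,0,0,0,0,85],
    [0.432,-0.784,0,0,0,0,85],
    [0.432,-0.784,0,0,0,0,85],
    [0.432,-0.784,0,0,0,0,85],
    [0.432,-0.784,0,0,0,0,85],
    [0.432,-0.784,0,0,0,0,85],
    [0.432,-0.784,0,0,0,0,85]
  ]
}}

```text
time: 1.53
eef_pos: [0.4383, 0.1879, 0.2314]
orientation: [-0.0, 0.599, 0.801, 0.0]
force: [-0.5, 0.2, -0.1]
opening: 0.993
grip_force: 0.0
```

```bash
python3 - <<'E'
from h import *
s=readout.get_state();print(s['time'],s['eef_pos'],s['orientation'],s['joint_positions'])
t=viewer.grab_frame("top")[:,:,::-1];s=viewer.grab_frame("side")[:,:,::-1]
cv2.imwrite("pics/a.png",np.hstack([crop(t,118,178,100,100,4),crop(s,105,120,100,100,4)]))
E
```

```text
1.5333 [0.43827044 0.18792796 0.2313608 ] [-2.26368593e-04  5.98533939e-01  8.01097395e-01  1.93252826e-04] [-0.95320361  0.09079479  0.49156112  1.94533591 -0.04828933  1.11648131
 -0.15470256]
```

View pics/a.png

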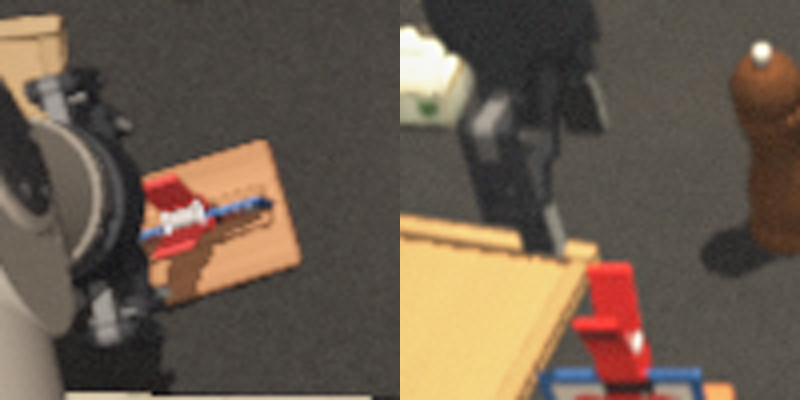

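```bash
python3 - <<'E'
from h import *
n=np.array([.959,.284,0]);t=np.array([.4383,.1879,.244])
for s in(-1,1):
    p=t+s*.0427*n; print([((proj("side",q)-[105,120])*4+[400,0]).round() for q in(p,p+[-.284*.011,.959*.011,0],p-[-.284*.011,.959*.011,0])],(proj("top",p)-[118,178])*4)
E
```

```text
[array([551., 245.]), array([530., 245.]), array([572., 246.])] [148.20659892 286.42125261]
[array([589., 132.]), array([569., 132.]), array([608., 133.])] [111.49950961 136.14674064]
```

The predicted fingertip positions match the picture, so the gripper is centred over the clip. Next I go down and close gradually.

{"op": "apply_moves", "data": {
  "increments": [
    [0,0.004,-0.14,0,0,0,85],
    [0,0.004,-0.28,0,0,0,85],
    [0,0.004,-0.38,0,0,0,80],
    [0,0.004,-0.412,0,0,0,70],
    [0,0.004,-0.412,0,0,0,62],
    [0,0.004,-0.412,0,0,0,56],
    [0,0.004,-0.412,0,0,0,54],
    [0,0.004,-0.412,0,0,0,54]
  ],
  "squeeze": 20
}}

```text
time: 2.3
eef_pos: [0.4393, 0.1906, 0.1301]
orientation: [0.001, 0.597, 0.802, 0.002]
force: [0.1, 0.3, 0.1]
opening: 0.634
grip_force: 0.0
```

{"op": "apply_moves", "data": {
  "increments": [
    [0,0,0,0,0,0,48],
    [0,0,0,0,0,0,44],
    [0,0,0,0,0,0,40],
    [0,0,0,0,0,0,36],
    [0,0,0,0,0,0,32],
    [0,0,0,0,0,0,28],
    [0,0,0,0,0,0,24],
    [0,0,0,0,0,0,20]
  ]
}}

```text
time: 2.97
eef_pos: [0.438, 0.1895, 0.1283]
orientation: [0.0, 0.597, 0.802, -0.0]
force: [-0.2, 0.3, -0.1]
opening: 0.238
grip_force: 7.9
```

{"op": "apply_moves", "data": {
  "increments": [
    [0,0,0,0,0,0,16],
    [0,0,0,0,0,0,12],
    [0,0,0,0,0,0,8],
    [0,0,0,0,0,0,8],
    [0,0,0,0,0,0,8],
    [0,0,0,0,0,0,8],
    [0,0,0,0,0,0,8],
    [0,0,0,0,0,0,8]
  ]
}}

```text
time: 3.63
eef_pos: [0.4381, 0.1896, 0.1283]
orientation: [0.0, 0.597, 0.802, 0.0]
force: [0.6, 0.7, -0.8]
opening: 0.226
grip_force: 23.5
```

```bash
python3 - <<'E'
from h import *
t=viewer.grab_frame("top")[:,:,::-1];s=viewer.grab_frame("side")[:,:,::-1]
cv2.imwrite("pics/b.png",np.hstack([crop(t,118,178,80,80,5),crop(s,125,150,80,80,5)]))
E
```

```text
(no output)
```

View pics/b.png

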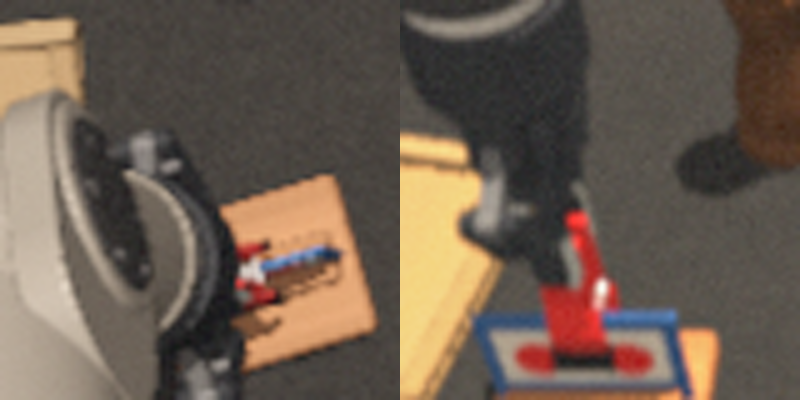

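The clip is squeezed to its stop, with the jaws spread on either side of the blue card. Now the lift.

{"op": "apply_moves", "data": {
  "increments": [
    [0,0,0.02,0,0,0,8],
    [0,0,0.05,0,0,0,8],
    [0,0,0.09,0,0,0,8],
    [0,0,0.14,0,0,0,8],
    [0,0,0.2,0,0,0,8],
    [0,0,0.26,0,0,0,8],
    [0,0,0.32,0,0,0,8],
    [0,0,0.32,0,0,0,8]
  ]
}}

```text
time: 4.4
eef_pos: [0.4404, 0.1906, 0.2122]
orientation: [0.001, 0.598, 0.802, 0.004]
force: [0.9, 0.5, 0.8]
opening: 0.226
grip_force: 23.5
```

```bash
python3 - <<'E'
from h import *
t=viewer.grab_frame("top")[:,:,::-1];s=viewer.grab_frame("side")[:,:,::-1]
cv2.imwrite("pics/c.png",np.hstack([crop(t,118,178,80,80,5),crop(s,125,130,80,80,5)]))
E
```

```text
(no output)
```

View pics/c.png

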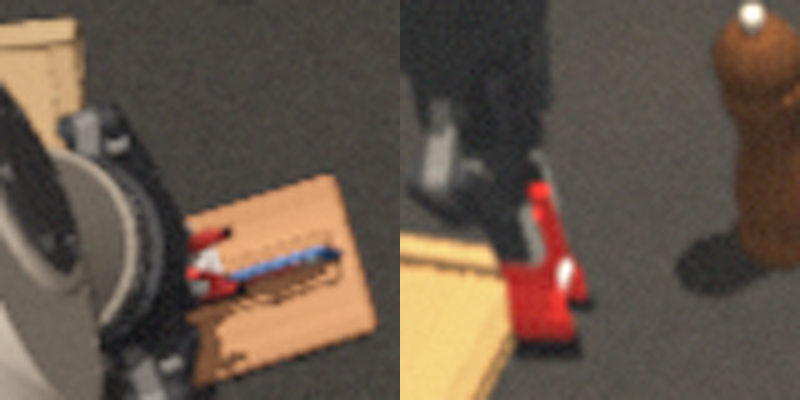

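The clip is held symmetrically and wide open, clear of the blue card. Now I carry it to a hover above the yellow card.

{"op": "apply_moves", "data": {
  "increments": [
    [0,-0.06,0,0,0,-0.03,8],
    [0,-0.18,0,0,0,-0.08,8],
    [0,-0.3,0,0,0,-0.14,8],
    [0,-0.42,0,0,0,-0.2,8],
    [0,-0.54,0,0,0,-0.26,8],
    [0,-0.66,0,0,0,-0.31,8],
    [0,-0.78,0,0,0,-0.347,8],
    [0,-0.9,0,0,0,-0.347,8]
  ]
}}

```text
time: 5.17
eef_pos: [0.4364, -0.038, 0.2074]
orientation: [-0.001, 0.793, 0.61, -0.001]
force: [0.3, 0.3, -0.7]
opening: 0.227
grip_force: 23.5
```

{"op": "apply_moves", "data": {
  "increments": [
    [0,-0.14,0,0,0,0,8],
    [0,-0.28,0,0,0,0,8],
    [0.012,-0.42,0,0,0,0,8],
    [0.012,-0.56,0,0,0,0,8],
    [0.012,-0.68,0,0,0,0,8],
    [0.012,-0.76,0,0,0,0,8],
    [0.012,-0.8,0,0,0,0,8],
    [0.012,-0.8,0,0,0,0,8]
  ]
}}

```text
time: 5.83
eef_pos: [0.4386, -0.2391, 0.2076]
orientation: [0.0, 0.794, 0.608, -0.002]
force: [0.5, -0.1, -0.6]
opening: 0.222
grip_force: 23.5
```

```bash
python3 - <<'E'
from h import *
s=readout.get_state();print(s['time'],s['eef_pos'],s['orientation'])
t=viewer.grab_frame("top")[:,:,::-1];s=viewer.grab_frame("side")[:,:,::-1]
cv2.imwrite("pics/d.png",np.hstack([crop(t,290,190,66,80,6),crop(s,300,215,66,80,6)]))
E
```

```text
5.8333 [ 0.43863644 -0.23914748  0.20762048] [ 8.10370147e-05  7.93745712e-01  6.08247650e-01 -1.59169573e-03]
```

View pics/d.png

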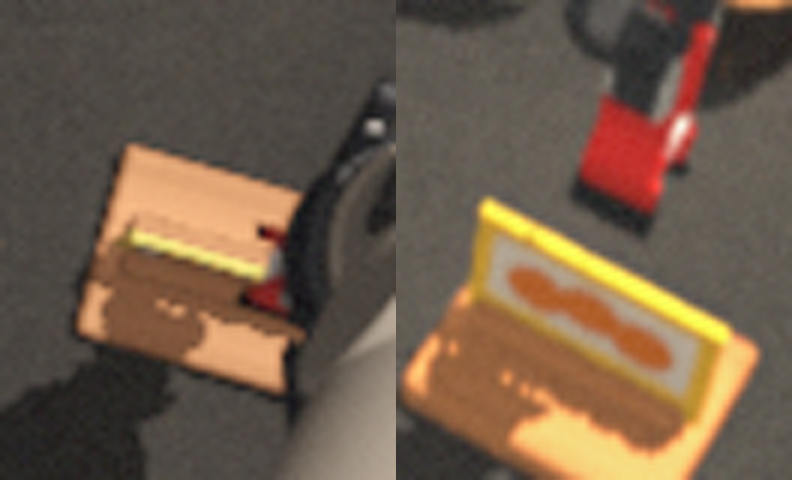

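```bash
python3 - <<'E'
from h import *
a=np.radians(-14.7);n=np.array([np.cos(a),np.sin(a),0]);y=np.array([-n[1],n[0],0])
e=np.array([.4412,-.2354,.085]);
t=np.array([.4386,-.2391,.15])
f=lambda p:(((p-e)@n).round(4),((p-e)@y).round(4))
print('tcp',f(t))
for c in((176,200),(254,235),(292,172)): print('side',f(onz("side",*px(c,(300,215)),.15)))
for c in((258,230),(240,300)): print('top',f(onz("top",*px(c,(290,190)),.15)))
for c in((130,238),(268,273)): print('topcard',f(onz("top",*px(c,(290,190)),.085)))
for c in((484,203),(728,333)): print('sidecard',f(onz("side",*px((c[0]-396,c[1]),(300,215)),.085)))
E
```

```text
tcp (np.float64(-0.0016), np.float64(-0.0042))
side (np.float64(-0.0203), np.float64(0.0114))
side (np.float64(-0.0184), np.float64(-0.0171))
side (np.float64(0.012), np.float64(-0.0167))
top (np.float64(0.0119), np.float64(0.0092))
top (np.float64(-0.0173), np.float64(0.0092))
topcard (np.float64(-0.0008), np.float64(0.0507))
topcard (np.float64(0.0008), np.float64(-0.0102))
sidecard (np.float64(0.0034), np.float64(0.0522))
sidecard (np.float64(0.0026), np.float64(-0.0476))
```

The clip's jaw midplane sits about 3-4 mm short of the card plane. Part of that is arm settling. I'll correct the rest and lower it.

{"op": "apply_moves", "data": {
  "increments": [
    [0.01,0,0,0,0,0,8],
    [0.01,0,-0.05,0,0,0,8],
    [0.01,0,-0.12,0,0,0,8],
    [0.01,0,-0.18,0,0,0,8],
    [0.01,0,-0.24,0,0,0,8],
    [0.01,0,-0.29,0,0,0,8],
    [0.01,0,-0.32,0,0,0,8],
    [0.01,0,-0.32,0,0,0,8]
  ]
}}

```text
time: 6.6
eef_pos: [0.4428, -0.2336, 0.1268]
orientation: [-0.002, 0.791, 0.612, -0.001]
force: [0.6, 0.5, -0.9]
opening: 0.229
grip_force: 23.5
```

{"op": "apply_moves", "data": {
  "increments": [
    [0,0,0,0,0,0,8],
    [0,0,0,0,0,0,8],
    [0,0,0,0,0,0,8],
    [0,0,0,0,0,0,8]
  ]
}}

```text
time: 6.93
eef_pos: [0.4442, -0.2356, 0.1291]
orientation: [0.001, 0.791, 0.612, 0.001]
force: [0.7, -0.3, -0.5]
opening: 0.221
grip_force: 23.5
```

```bash
python3 - <<'E'
from h import *
t=viewer.grab_frame("top")[:,:,::-1];s=viewer.grab_frame("side")[:,:,::-1]
cv2.imwrite("pics/e.png",np.hstack([crop(t,290,190,66,80,6),crop(s,300,215,66,80,6)]))
E
```

```text
(no output)
```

View pics/e.png

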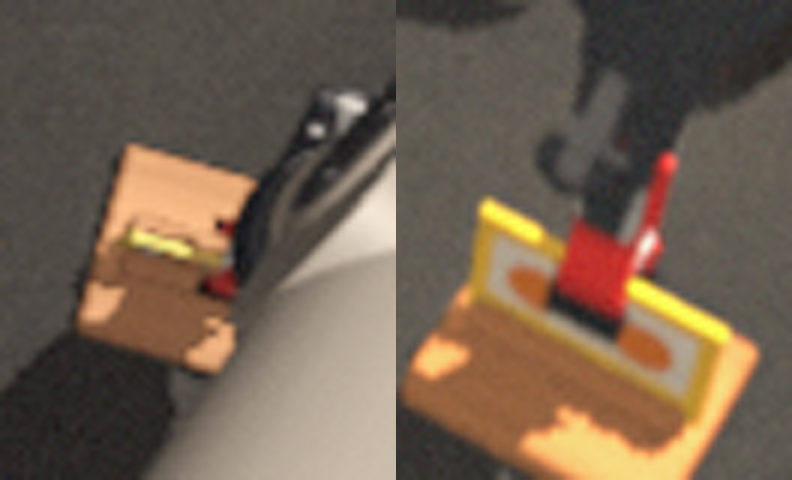

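```bash
python3 - <<'E'
from h import *
a=np.radians(-14.7);n=np.array([np.cos(a),np.sin(a),0]);y=np.array([-n[1],n[0],0])
e=np.array([.4412,-.2354,.085])
for c in((159,305),(222,340)):
  for x in(-.018,-.014):
    o,d=ray("side",*px(c,(300,215)));p=o+d*((x-(o-e)@n)/(d@n));print('side',x,'y,z',((p-e)@y).round(4),p[2].round(4))
for c in((219,224),(202,288)):
    p=onz("top",*px(c,(290,190)),.072);print('top x,y',((p-e)@n).round(4),((p-e)@y).round(4))
s=readout.get_state();print(s['time'],s['eef_pos'],s['force'],abs(s['qd']).max())
E
```

```text
side -0.018 y,z 0.0105 0.0797
side -0.014 y,z 0.0118 0.073
side -0.018 y,z -0.0151 0.0789
side -0.014 y,z -0.014 0.0722
top x,y 0.0165 0.0134
top x,y -0.0124 0.0136
7.0333 [ 0.44393391 -0.23550759  0.12880939] [-0.01638079 -0.8695467  -1.70286711] 0.004832005979069277
```

The jaws sit about 12 mm below the yellow edge on either side, centred to within 2 mm, and everything is still. I'm handing the job in.

```bash
python3 -c "
from rig import arm
print(arm.close_job())"
```

```text
the job is handed in; nothing more can be done
None
```

I handed the job in with the clip held wide open over the middle of the yellow card's top edge, its jaws about 12 mm down on either side and clear of the card by my measurements; both stands look unmoved, and no verdict came back.

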